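Sleeve on the shaft, clamp strap held ready above it

TASK

Slide the plain steel spacer sleeve over the thick upright shaft of the black fixture until it sits fully home on the flange at the shaft's foot, and let go of it. Then pick up the steel clamp strap by its rib, lift it over the row of stacked drilled blocks and case, and hold it level about a centimetre above the tops of the shaft and the thin pin, its big hole exactly over the shaft and its small hole over the pin, so that I can check the line-up before it goes down. Finish while still holding it there, do not let the strap touch the row or the fixture, and leave the two loose bushings where they stand.

Things in the scene. Friction and masses are not known exactly. Their poses are not given: they have to be found in the camera images.
- sleeve: Plain steel spacer sleeve (tube) standing upright on the table, outside diameter 28 mm, bore 19 mm right through, 40 mm tall, 0.08 kg, the tallest of the three round parts on the right-hand side of the table. Origin at the centre of its underside, z up along the bore. It may stand in either of two areas, the large bushing in the other.
- strap: Steel clamp strap, lying flat on the table: flat bar 110 (x) x 40 (y) x 10 mm (z), with a big hole of 20 mm at x = -30 mm and a small hole of 12 mm at x = +30 mm, and an upright rib in the middle, 32 mm long along x, 14 mm thick along y, from 10 to 46 mm above the underside; about 0.25 kg. Take it by the rib, across its 14 mm. Origin at the centre of the bar's underside, z up.
- strap_shaft_hole (a point): Centre of the strap's big (20 mm) hole, at the underside of the strap (strap frame -30, 0, 0 mm).
- strap_pin_hole (a point): Centre of the strap's small (12 mm) hole, at the underside of the strap (strap frame +30, 0, 0 mm).
- strap_grip (a point): Grip point in the strap's rib, 34 mm above the strap's underside, 12 mm below the top of the rib.
- fixture: Black steel fixture, fixed to the table on the left-hand side: base plate 120 (x) x 74 (y) x 12 mm. A thick steel shaft, diameter 16 mm, rises at x = -30 mm out of a round flange 34 mm across whose top is 16 mm above the table; a thin pin, diameter 8 mm, rises at x = +30 mm. Both end 78 mm above the table, with chamfered tops. Origin at the centre of the underside of the base, z up.
- seat (a point): Centre of the top of the flange at the shaft's foot, 16 mm above the table: the underside of the sleeve rests here when it is home (its top is then 56 mm above the table, 22 mm below the shaft's top). Axes as the fixture's.
- shaft_top (a point): Centre of the top face of the thick shaft, 78 mm above the table. Axes as the fixture's.
- pin_top (a point): Centre of the top face of the thin pin, 78 mm above the table. Axes as the fixture's.
- stack: Stack of three brown drilled wooden blocks, 138 mm long (y) x 97 mm wide (x) and 71 mm high in all, fixed; the near part of the row between the loose parts and the fixture. Origin at the centre of its underside.
- case: Plastic case with a green lid, 150 mm long (y) x 80 mm wide (x) x 63 mm high, fixed, closed; the far part of the row between the loose parts and the fixture. Origin at the centre of its underside.
- bushing_large: Bystander: thick-walled steel bushing, diameter 30 mm, 30 mm tall, standing on the table. Not to be used. Origin at the centre of its underside.
- bushing_small: Bystander: brass-coloured bushing, diameter 22 mm, 22 mm tall, standing on the table. Not to be used. Origin at the centre of its underside.
Mind the look-alikes: they are no part of the job. What is shaped like the strap but brown or red is not meant.

How it is judged (in metres and radians):
On the way, in this order (a step that is already met when the one before it is completed fails the run):
1. the sleeve is home on the shaft's flange and released (horizontal distance between sleeve and seat below 0.003 m and z of sleeve in the frame of seat below 0.003 m and angle between sleeve's own z axis and vertical below 0.06 rad and contact force between sleeve and the fingers below 0.1 N), for 0.2 s.
2. the strap passes above the row of stacked blocks and case (((y of strap in the frame of stack between -0.11 and 0.11 m and x of strap in the frame of stack between -0.04 and 0.04 m and z of strap in the frame of stack above 0.071 m) or (y of strap in the frame of case between -0.16 and 0.16 m and x of strap in the frame of case between -0.04 and 0.04 m and z of strap in the frame of case above 0.063 m))), for 0.02 s.
At the end, for the whole second after the job is handed in: Sleeve on the flange (within 3 mm), upright, released; strap held still in the fingers, touching neither fixture nor sleeve, level within 0.1 rad, each hole within 4 mm of its shaft or pin axis, underside 2 to 20 mm above their tops (all of step 1 and z of strap_shaft_hole in the frame of shaft_top between 0.002 and 0.02 m and horizontal distance between strap_shaft_hole and shaft_top below 0.004 m and z of strap_pin_hole in the frame of pin_top between 0.002 and 0.02 m and horizontal distance between strap_pin_hole and pin_top below 0.004 m and angle between strap's own z axis and vertical below 0.1 rad and contact force between strap and the fingers above 0.5 N and contact force between strap and fixture below 0.05 N and contact force between strap and sleeve below 0.05 N and linear speed of strap below 0.02 m/s); the arm keeps its last pose, push and grip.
It fails at once if the strap touches the fixture (contact force between strap and fixture above 0.5 N).
It fails at once if the strap touches the stacked blocks or the case (contact force between strap and stack above 0.5 N or contact force between strap and case above 0.5 N).
It fails at once if a loose bushing is moved by more than 15 mm (distance of any of bushing_large, bushing_small from where it was at the start of the episode above 0.015 m).
It also fails if it takes over 58 s, if anything falls off the work surface, if the arm or the gripper's body presses on something with over 40 N, if the wrist force passes 120 N, or if a joint passes its speed limit or range.

ROBOT

A 6-joint arm with a two-finger parallel gripper is mounted at the origin on a cart in front of the work surface, level with it; the furniture and walls round the work are solid. World frame = base frame: x ahead of the robot, y to its left, z up, the work surface at z = 0. Lengths are in m, angles in degrees, forces in N, time in s.
With the tool pointing down it reaches from about 0.25 to 0.775 m from the base axis. Payload 4 kg.
Tool frame: the origin (TCP) lies on the front face of the gripper's body, between the roots of the fingers; the fingertips stand 97 mm ahead of it and the grasp point (between the pads) lies 78 mm ahead of it; z points along the fingers, y is the line along which they close (so a half turn about z gives the same grasp; the last joint's range is limited). The gripper opens to 94 mm and grips with 3 to 60 N. Pads are 16 mm wide; open, the fingers measure 119 mm over their backs; the gripper's body (75 mm by 177 mm) begins 78 mm behind the grasp point.
Start: joints at [-71.912, 4.996, 78.535, -0, 96.463, -5.907], TCP at [0.224, -0.502, 0.303] pointing down, gripper open.
Joint ranges: [-177.83, 177.83], [-43.37, 116.18], [15.69, 146.23], [-61.86, 241.86], [9.47, 152.12], [-147.06, 147.06]. Speed limits (degrees/s): [159.86, 159.86, 180, 180, 180, 180].

INTERFACE

Orientations are given as a 3x3 rotation matrix whose columns are the frame's x, y, z axes.
In Python, from workcell import ctrl gives the robot as it stands.
- The arm moves only by the tool apply_moves, never from a script. Its argument "increments" is a list that holds one entry, the list of rows, each a list of 7 numbers: the turn, a rotation vector about the tool's x, y, z in degrees, then the shift along the tool's x, y, z in m, then the opening, from -1 (shut) to 1 (fully open). In form: [[[rx, ry, rz, x, y, z, fingers], ...]]. A call has 1 to 10 rows; each row shifts and turns the commanded pose from where the row before left it, along the tool's axes as they then stand; what a row does not reach is not made up. A row lasts 1/12 s, in which the tool goes at most 41.7 mm and 7.16 degrees, less where a joint would pass 70% of its speed; a pose out of reach is approached as far as the arm can. A call is refused whole if a number of a shift passes 0.0417 or a number of a turn 7.16, either way. A call with a gripper value outside its range is refused whole. The fingers move at their own pace and stop on an object; "squeeze" is the grip in N (left out, the last holds). Time passes only in rows, so rows that do not move let the fingers close. It gives the time, the measured TCP pose, the force, the opening and the grip force at its end, in the units of the state.
- ctrl.read_state(): the state, without advancing time (a new reading comes with each control period).
- ctrl.camera(name): name is "side" or "top"; returns the picture (480x640x3 uint8, red, green, blue); there is no depth.
- ctrl.get_calibration(name): a dict with "fx", "fy", "cx", "cy" (pixels), "cam_to_world" (4x4, takes a point from camera to world coordinates). Camera axes: x right, y up, looking along -z (the intrinsics and any distortion apply to the point x, -y, -z); pixel columns grow to the right and rows downward; lengths in m; the calibration is good to about 2 mm. A picture is of the moment at which its call begins. get_calibration takes no time and is no camera call.
- ctrl.hand_in(): hands the job in; it is judged then, once.
The state is a dict: "t": time; "joints": joint angles; "joint_velocities": joint speeds; "joint_torque": joint torques, N m; "position": TCP position; "eef_rot": TCP orientation; "wrist_force": force on the tool from outside, world axes, zero at the start; "moment": the same for the moment, N m; "gripper_width": finger opening in m; "finger_force": force on a finger pad.
Only numpy, scipy, OpenCV 4.12 (cv2) and the standard library are available. Lean on these libraries where they do the work, as an engineer would, in place of code of your own. Each camera call takes 0.05 s, during which the arm holds its last target. There are 200 camera calls.

## Working session

There is one attempt and no reset: what is moved stays moved. The work goes in short steps, Python scripts to look and compute and a tool call to move; the robot and the scene stay as the last step left them, time stands still between calls to the robot, and variables do not carry over. Pictures are saved under pics/ and viewed, at most 10 in all, crops included, and the job is handed in when it is done.

Besides the shell and the picture viewer there is one more tool, called after "Request:" as name([rows], argument=value, ...), one row to a line, values as JSON. apply_moves: Moves the arm, as the interface text tells. Its arguments: {"type":"object","properties":{"increments":{"type":"array"},"squeeze":{"type":"number"}},"required":["increments"]}

```bash
mkdir -p pics && ls && python3 - <<'E'
from workcell import ctrl
import cv2, numpy as np
np.set_printoptions(precision=4,suppress=True)
for n in("side","top"):
    im=ctrl.camera(n); cv2.imwrite(f"pics/{n}0.png",im[:,:,::-1]); c=ctrl.get_calibration(n); print(n,c)
s=ctrl.read_state(); print(s)
E
```

```text
pics
side {'fx': 607.1877610907102, 'fy': 607.1877610907102, 'cx': 321.49282526170936, 'cy': 235.28314288565605, 'cam_to_world': array([[ 0.9999,  0.0022, -0.0139,  0.48  ],
       [-0.0119,  0.6626, -0.7489, -1.1773],
       [ 0.0076,  0.749 ,  0.6626,  1.0225],
       [ 0.    ,  0.    ,  0.    ,  1.    ]])}
top {'fx': 583.6133519166101, 'fy': 583.6133519166101, 'cx': 320.6907782362927, 'cy': 236.28705202212439, 'cam_to_world': array([[ 0.0081,  0.984 , -0.178 ,  0.2231],
       [-1.    ,  0.0074, -0.0049, -0.1209],
       [-0.0035,  0.178 ,  0.984 ,  1.6971],
       [ 0.    ,  0.    ,  0.    ,  1.    ]])}
{'t': 0.1, 'joints': array([-71.9107,   5.0351,  78.6146,  -0.0009,  96.4652,  -5.9066]), 'joint_velocities': array([-0.0152, -0.0188, -0.2058, -0.0915, -0.0461, -0.0503]), 'joint_torque': array([  0.0019, -34.1253, -30.3301,   0.0718,   0.0304,  -0.0001]), 'position': array([ 0.2236, -0.5022,  0.3016]), 'eef_rot': array([[ 0.9136,  0.4067, -0.0006],
       [ 0.4067, -0.9136,  0.0019],
       [ 0.0002, -0.002 , -1.    ]]), 'wrist_force': array([0.3365, 0.1884, 0.5577]), 'moment': array([ 0.0016, -0.0216, -0.0059]), 'finger_force': 0.0, 'gripper_width': 0.09421793337858583}
```

View pics/top0.png

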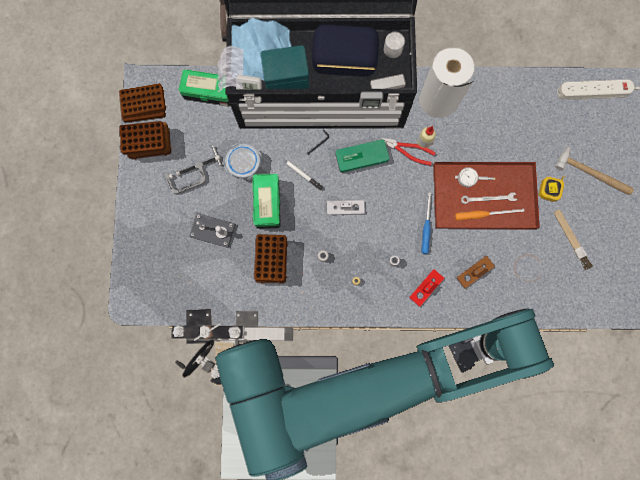

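View pics/side0.png

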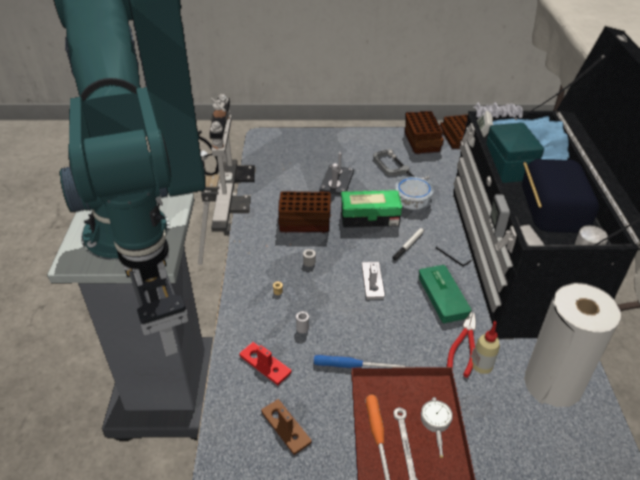

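Top view: the fixture is at (214,230), stack at (271,258), case at (266,200) and steel strap at (346,208). The red strap at (427,288) and brown strap at (476,272) are not wanted.
Sleeve candidates: steel at top (323,256) / side (309,258), steel at top (395,260) / side (302,322), brass at top (357,281) / side (278,289). The one at side (302,322) looks tallest. I'll check that in a crop.

```bash
python3 - <<'E'
import cv2, numpy as np
s=cv2.imread("pics/side0.png"); t=cv2.imread("pics/top0.png")
r=lambda im,x0,y0,w,h:cv2.resize(im[y0:y0+h,x0:x0+w],(400,300),interpolation=cv2.INTER_CUBIC)
# scale 5 (80x60 each)
o=np.vstack([np.hstack([r(s,280,240,80,60),r(s,265,290,80,60)]),np.hstack([r(t,305,230,120,90),r(t,175,195,80,60)])])
cv2.imwrite("pics/crop1.png",o)
# second: strap top & side, fixture side
E
```

```text
(no output)
```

View pics/crop1.png

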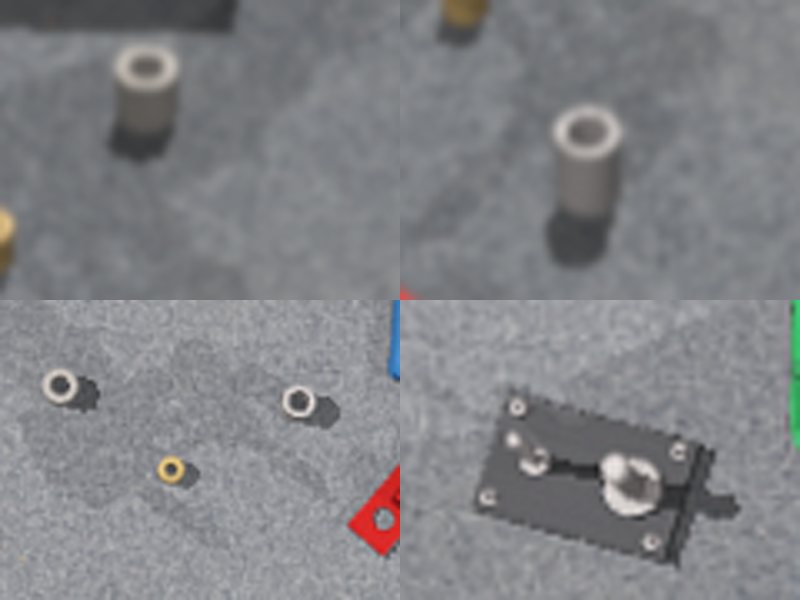

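Crop: top left is the shorter steel part (large bushing). Top right, at side (302,322) / top (394,260), is clearly the tallest, with a wide bore, so that's the sleeve. Bottom right shows the shaft top near top px (217,228) and the pin top near (198,222).

```bash
cat > h.py <<'E'
import cv2, numpy as np
from workcell import ctrl
np.set_printoptions(precision=4,suppress=True)
C={n:ctrl.get_calibration(n) for n in("side","top")}
def ray(n,u,v):
    c=C[n]; M=c["cam_to_world"]
    d=M[:3,:3]@np.array([(u-c["cx"])/c["fx"],-(v-c["cy"])/c["fy"],-1]); return M[:3,3],d/np.linalg.norm(d)
def plane(n,uv,z):
    o,d=ray(n,*uv); return o+d*(z-o[2])/d[2]
def proj(n,p):
    c=C[n]; M=c["cam_to_world"]; q=M[:3,:3].T@(np.asarray(p)-M[:3,3])
    return np.array([c["cx"]+c["fx"]*q[0]/-q[2], c["cy"]-c["fy"]*q[1]/-q[2]])
def blobs(im,box,lo,hi=(180,255,255),amin=4):
    x0,y0,x1,y1=box; m=cv2.inRange(cv2.cvtColor(im[y0:y1,x0:x1],cv2.COLOR_BGR2HSV),lo,hi)
    cs,_=cv2.findContours(m,cv2.RETR_EXTERNAL,cv2.CHAIN_APPROX_NONE); out=[]
    for c in cs:
        if cv2.contourArea(c)>=amin:
            c=c+np.array([[x0,y0]]); out.append((cv2.contourArea(c),np.array(cv2.boundingRect(c)),np.array(cv2.minAreaRect(c)[0]),c))
    return sorted(out,key=lambda a:-a[0])
def grab(n,name):
    im=ctrl.camera(n)[:,:,::-1].copy(); cv2.imwrite(f"pics/{name}.png",im); return im
E
python3 - <<'E'
from h import *
s=cv2.imread("pics/side0.png"); t=cv2.imread("pics/top0.png")
for nm,n,im,box,lo,z in [("sleeve","top",t,(385,250,405,270),(0,0,165),.04),("sleeve","side",s,(290,305,315,325),(0,0,165),.04),
  ("lbush","top",t,(313,246,333,266),(0,0,165),.03),
  ("strap","top",t,(318,190,375,225),(0,0,175),.01),("strap","side",s,(355,255,390,305),(0,0,175),.01),
  ("fix","top",t,(185,205,240,250),(0,0,140),.078),("fix","side",s,(315,155,360,200),(0,0,130),.078)]:
    for b in blobs(im,box,lo)[:6]: print(nm,n,b[0],b[1],b[2],plane(n,b[2],z))
r=lambda im,x0,y0,w,h:cv2.resize(im[y0:y0+h,x0:x0+w],(400,300),interpolation=cv2.INTER_CUBIC)
o=np.vstack([np.hstack([r(s,340,245,80,60),r(t,306,180,80,60)]),np.hstack([r(s,300,150,80,60),r(t,175,195,80,60)])])
cv2.imwrite("pics/crop2.png",o)
E
```

```text
sleeve top 60.5 [390 255  10  10] [394.5 259.5] [ 0.4568 -0.3245  0.04  ]
sleeve side 19.5 [296 311  13  10] [302.  315.5] [ 0.4562 -0.3239  0.04  ]
lbush top 66.0 [318 251  10  10] [322.5 255.5] [ 0.4683 -0.1183  0.03  ]
strap top 443.0 [327 200  37  14] [345.  206.5] [ 0.6185 -0.1838  0.01  ]
strap side 572.5 [362 262  23  35] [372.71 278.97] [ 0.6188 -0.1869  0.01  ]
fix top 961.5 [185 205  55  45] [212. 227.] [0.5403 0.1949 0.078 ]
fix top 53.0 [215 226  12  12] [220.5 231.5] [0.5275 0.1703 0.078 ]
fix top 47.5 [231 238   9  12] [235.  243.5] [0.4934 0.1282 0.078 ]
fix top 7.5 [237 225   3   9] [238. 229.] [0.5351 0.1211 0.078 ]
fix top 5.0 [199 227   5   3] [201. 228.] [0.5372 0.2259 0.078 ]
fix top 4.0 [191 233   3   3] [192. 234.] [0.5197 0.2506 0.078 ]
fix side 145.5 [343 155  17  24] [351.  166.5] [0.5827 0.1696 0.078 ]
fix side 135.0 [342 190  18  10] [350.5 194.5] [0.5755 0.0464 0.078 ]
fix side 19.0 [332 162   6   6] [334.5 164. ] [0.5386 0.1814 0.078 ]
fix side 11.5 [337 181   4   6] [338.5 183.5] [0.5465 0.0932 0.078 ]
fix side 9.5 [328 180   4   6] [329.75 182.75] [0.5238 0.0965 0.078 ]
```

View pics/crop2.png

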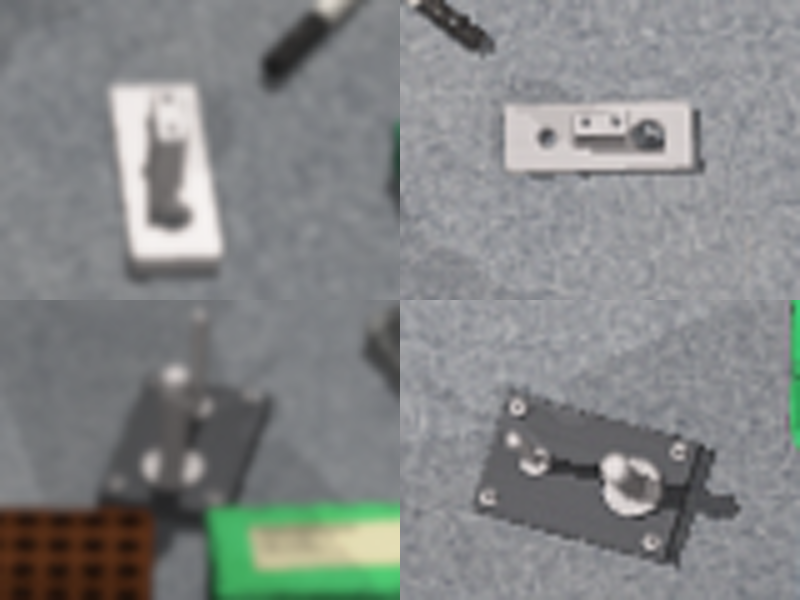

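Side crop: strap lies with its small hole toward +y. In the top crop the small hole is at px (335,207), the big hole at (355.5,206.5) and the rib top at about (346,205). Fixture: shaft top at side (334.5,165) / top (217,228), pin top at side (340,153.5) / top (197.5,222.5).

```bash
python3 - <<'E'
from h import *
T=lambda x,y,x0,y0:(x0+(x%400)/5-.4,y0+(y%300)/5-.4)
for nm,n,uv,z in [("shaft","top",T(612,465,175,195),.078),("shaft","side",T(174,375,300,150),.078),
 ("pin","top",T(513,438,175,195),.078),("pin","side",T(200,316,300,150),.078),
 ("flange","top",T(632,487,175,195),.016),("flange","side",T(172,467,300,150),.016),("pinfoot","top",T(533,460,175,195),.014)]+\
 [("screw","top",T(x,y,175,195),.013) for x,y in((517,408),(678,451),(489,497),(651,541))]+\
 [("small","top",T(547,137,306,180),.008),("big","top",T(649,134,306,180),.008),("rib","top",T(599,123,306,180),.046),("rib","side",T(171,115,340,245),.046)]+\
 [("corner","top",T(x,y,306,180),.01) for x,y in((505,103),(692,103),(692,165),(506,165))]:
    print(nm,n,np.array(uv),plane(n,uv,z))
s=np.array([plane("top",T(x,y,175,195),.013)[:2] for x,y in((517,408),(678,451),(489,497),(651,541))])
c=s.mean(0); d=s[0]+s[2]-s[1]-s[3]; d/=np.linalg.norm(d); print("fix",c,"dir",d,np.degrees(np.arctan2(d[1],d[0])),"shaft",c-.03*d,"pin",c+.03*d)
E
```

```text
shaft top [217.  227.6] [0.5387 0.1807 0.078 ]
shaft side [334.4 164.6] [0.5382 0.1786 0.078 ]
pin top [197.2 222.2] [0.5538 0.2375 0.078 ]
pin side [339.6 152.8] [0.5542 0.2354 0.078 ]
flange top [221. 232.] [0.5377 0.18   0.016 ]
flange side [334. 183.] [0.5385 0.1789 0.016 ]
pinfoot top [201.2 226.6] [0.5538 0.2392 0.014 ]
screw top [198.  216.2] [0.5852 0.2503 0.013 ]
screw top [230.2 224.8] [0.56   0.1542 0.013 ]
screw top [192.4 234. ] [0.5316 0.2643 0.013 ]
screw top [224.8 242.8] [0.5062 0.1681 0.013 ]
small top [335. 207.] [ 0.6172 -0.1542  0.008 ]
big top [355.4 206.4] [ 0.6195 -0.2148  0.008 ]
rib top [345.4 204.2] [ 0.6169 -0.1836  0.046 ]
rib side [373.8 267.6] [ 0.6191 -0.1858  0.046 ]
corner top [326.6 200.2] [ 0.6373 -0.1292  0.01  ]
corner top [364.  200.2] [ 0.6381 -0.2402  0.01  ]
corner top [364.  212.6] [ 0.6004 -0.24    0.01  ]
corner top [326.8 212.6] [ 0.5996 -0.13    0.01  ]
fix [0.5458 0.2092] dir [0.2549 0.967 ] 75.23319643123962 shaft [0.5381 0.1802] pin [0.5534 0.2383]
```

Request:
apply_moves([
  [[0,0,-6.4,0,0,0,1],[0,0,-6.4,0,0,0,1],[0,0,-6.4,0,0,0,1],[0,0,-6.4,0,0,0,1],[0,0,-6.4,0,0,0,1],[0,0,-6.4,0,0,0,1],[0,0,-6.4,0,0,0,1],[0,0,-6.4,0,0,0,1],[0,0,0,0,0,0,1]],
])

```text
t: 0.85
position: [0.2236, -0.5023, 0.302]
eef_rot: [[0.254, 0.967, -0.0], [0.967, -0.254, 0.001], [0.001, -0.001, -1.0]]
wrist_force: [0.2, 0.3, -0.5]
gripper_width: 0.0939
finger_force: 0.0
```

```bash
cat >> h.py <<'E'
def go(x,y,z,ang=None):
    "tool-frame shift to bring the grasp point to x,y,z (and yaw of tool y)"
    s=ctrl.read_state(); R=s["eef_rot"]; g=s["position"]+.078*R[:,2]
    print("t",s["t"],"grasp",g,"tcp",s["position"],"toolz",R[:,2],"yaw",np.degrees(np.arctan2(R[1,1],R[0,1])),"w",s["gripper_width"],s["finger_force"],"F",s["wrist_force"])
    print("shift",R.T@(np.array([x,y,z])-g), "j",s["joints"])
E
python3 -c "
from h import *
go(.4567,-.3242,.09)"
```

```text
t 0.85 grasp [ 0.2236 -0.5022  0.224 ] tcp [ 0.2236 -0.5023  0.302 ] toolz [-0.0004  0.0012 -1.    ] yaw -14.702177812126815 w 0.09386822005592226 0.0 F [ 0.2237  0.338  -0.4933]
shift [0.2312 0.1804 0.1341] j [-71.9125   5.02    78.5865  -0.0007  96.465  -57.2104]
```

Request:
apply_moves([
  [[0,0,0,0.0289,0.0225,0,1],[0,0,0,0.0289,0.0225,0,1],[0,0,0,0.0289,0.0225,0,1],[0,0,0,0.0289,0.0225,0,1],[0,0,0,0.0289,0.0225,0.01,1],[0,0,0,0.0289,0.0225,0.03,1],[0,0,0,0.0289,0.0225,0.03,1],[0,0,0,0.0289,0.0225,0.03,1],[0,0,0,0,0,0.03,1],[0,0,0,0,0,0,1]],
])

```text
t: 1.68
position: [0.4448, -0.3291, 0.176]
eef_rot: [[0.255, 0.967, -0.01], [0.967, -0.255, 0.009], [0.006, -0.012, -1.0]]
wrist_force: [0.2, 0.0, -1.5]
gripper_width: 0.0942
finger_force: 0.0
```

```bash
python3 - <<'E'
from h import *
s=grab("side","side1"); t=grab("top","top1")
go(.4567,-.3242,.027)
r=lambda im,x0,y0,w,h:cv2.resize(im[y0:y0+h,x0:x0+w],(400,300),interpolation=cv2.INTER_CUBIC)
cv2.imwrite("pics/crop3.png",np.hstack([r(s,262,260,80,60),r(t,355,230,80,60)]))
E
```

```text
t 1.7833 grasp [ 0.4455 -0.3323  0.1044] tcp [ 0.4457 -0.3325  0.1824] toolz [-0.0029  0.002  -1.    ] yaw -14.88042814835513 w 0.09429883661408381 0.0 F [-1.089   1.0796  0.1817]
shift [0.0106 0.009  0.0774] j [-42.5507   8.9772  87.9537  -0.028   83.2683 -27.6669]
```

View pics/crop3.png

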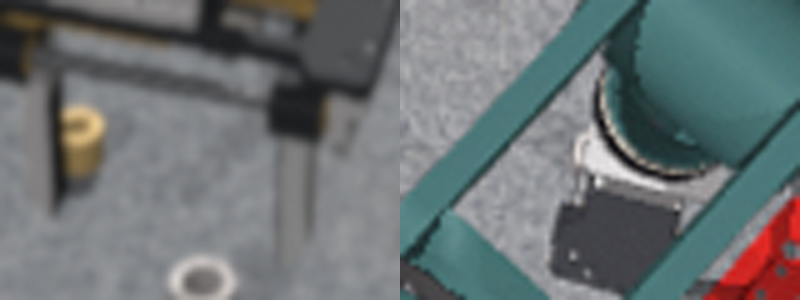

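The side crop shows the sleeve bore at px (302,316) between the open fingers, with the brass bushing well behind. I'll correct the remaining offset, then descend.

Request:
apply_moves([
  [[0,0,0,0.0106,0.009,0,1],[0,0,0,0,0,0.015,1],[0,0,0,0,0,0.015,1],[0,0,0,0,0,0.015,1],[0,0,0,0,0,0.015,1],[0,0,0,0,0,0.012,1],[0,0,0,0,0,0,1],[0,0,0,0,0,0,1],[0,0,0,0,0,0,1]],
])

```text
t: 2.53
position: [0.4584, -0.3258, 0.1133]
eef_rot: [[0.256, 0.967, 0.002], [0.967, -0.256, -0.002], [-0.001, 0.003, -1.0]]
wrist_force: [-0.3, -0.5, 0.1]
gripper_width: 0.0943
finger_force: 0.0
```

```bash
python3 -c "
from h import *
go(.4567,-.3242,.028)"
```

```text
t 2.5333 grasp [ 0.4586 -0.326   0.0353] tcp [ 0.4584 -0.3258  0.1133] toolz [ 0.0024 -0.002  -1.    ] yaw -14.848942459675035 w 0.09430544105475921 0.0 F [-0.305  -0.4645  0.1131]
shift [ 0.0012 -0.0023  0.0073] j [-41.1793  12.9388  91.6694   0.005   75.2131 -26.3316]
```

Request:
apply_moves([
  [[0,0,0,0.001,-0.002,0.007,1],[0,0,0,0,0,0,1],[0,0,0,0,0,0,-1],[0,0,0,0,0,0,-1],[0,0,0,0,0,0,-1],[0,0,0,0,0,0,-1],[0,0,0,0,0,0,-1],[0,0,0,0,0,0,-1],[0,0,0,0,0,0,-1],[0,0,0,0,0,0,-1]],
], squeeze=20)

```text
t: 3.37
position: [0.456, -0.3235, 0.1045]
eef_rot: [[0.256, 0.967, 0.0], [0.967, -0.256, -0.0], [-0.0, 0.0, -1.0]]
wrist_force: [-0.9, 0.3, 0.3]
gripper_width: 0.0438
finger_force: 0.0
```

```bash
python3 -c "
from h import *
go(.4567,-.3242,.17)"
```

```text
t 3.3667 grasp [ 0.456  -0.3235  0.0265] tcp [ 0.456  -0.3235  0.1045] toolz [ 0.0001 -0.0001 -1.    ] yaw -14.804325569695653 w 0.0438178780025299 0.0 F [-0.9337  0.2769  0.2883]
shift [-0.0005  0.0008 -0.1435] j [-41.1623  13.1535  92.5057  -0.0034  74.3338 -26.357 ]
```

Request:
apply_moves([
  [[0,0,0,0,0,0,-1],[0,0,0,0,0,0,-1],[0,0,0,0,0,0,-1],[0,0,0,0,0,0,-1],[0,0,0,0,0,0,-1],[0,0,0,0,0,-0.02,-1],[0,0,0,0,0,-0.03,-1],[0,0,0,0,0,-0.03,-1],[0,0,0,0,0,-0.03,-1],[0,0,0,0,0,-0.03,-1]],
])

```text
t: 4.2
position: [0.4557, -0.3233, 0.2455]
eef_rot: [[0.256, 0.967, -0.001], [0.967, -0.256, 0.0], [0.0, -0.001, -1.0]]
wrist_force: [1.1, -0.4, -0.8]
gripper_width: 0.0272
finger_force: 20.0
```

```bash
python3 -c "
from h import *
s=grab('side','side2')
go(.4567,-.3242,.17)
r=lambda im,x0,y0,w,h:cv2.resize(im[y0:y0+h,x0:x0+w],(400,300),interpolation=cv2.INTER_CUBIC)
cv2.imwrite('pics/crop4.png',r(s,240,220,120,90))"
```

```text
t 4.25 grasp [ 0.4584 -0.3255  0.1753] tcp [ 0.4576 -0.3249  0.2533] toolz [ 0.0091 -0.0079 -0.9999] yaw -14.797181244171142 w 0.026724724570797196 19.99968845397234 F [ 1.3847 -0.7244  3.1465]
shift [ 0.0009 -0.002   0.0052] j [-41.1582   6.8798  82.0893   0.0002  90.3407 -26.3593]
```

View pics/crop4.png

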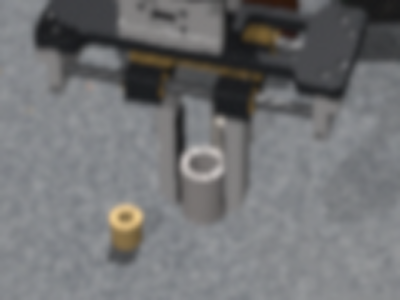

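The side crop shows the sleeve upright between the pads at about px (301,275), clear of the table. Next I carry it across to the fixture.

Request:
apply_moves([
  [[0,0,0,0.015,-0.0015,0,-1],[0,0,0,0.027,-0.0028,0,-1],[0,0,0,0.027,-0.0028,0,-1],[0,0,0,0.027,-0.0028,0,-1],[0,0,0,0.027,-0.0028,0,-1],[0,0,0,0.027,-0.0028,0,-1],[0,0,0,0.027,-0.0028,0,-1],[0,0,0,0.027,-0.0028,0,-1],[0,0,0,0.027,-0.0028,0,-1],[0,0,0,0.027,-0.0028,0,-1]],
])

```text
t: 5.08
position: [0.4951, -0.065, 0.2424]
eef_rot: [[0.255, 0.967, -0.003], [0.967, -0.255, 0.001], [0.0, -0.003, -1.0]]
wrist_force: [0.7, 0.8, 0.2]
gripper_width: 0.0271
finger_force: 20.0
```

Request:
apply_moves([
  [[0,0,0,0.027,-0.0028,0,-1],[0,0,0,0.027,-0.0028,0,-1],[0,0,0,0.027,-0.0028,0,-1],[0,0,0,0.027,-0.0028,0,-1],[0,0,0,0.027,-0.0028,0,-1],[0,0,0,0.027,-0.0028,0,-1],[0,0,0,0.027,-0.0028,0,-1],[0,0,0,0.027,-0.0028,0,-1],[0,0,0,0.015,-0.0015,0,-1],[0,0,0,0,0,0,-1]],
])

```text
t: 5.92
position: [0.5308, 0.1656, 0.2421]
eef_rot: [[0.251, 0.968, -0.004], [0.968, -0.251, 0.001], [-0.0, -0.004, -1.0]]
wrist_force: [-0.1, -0.2, -2.1]
gripper_width: 0.0269
finger_force: 20.0
```

```bash
python3 -c "
from h import *
go(.538,.1800,.125)"
```

```text
t 5.9167 grasp [0.5305 0.1656 0.1641] tcp [0.5308 0.1656 0.2421] toolz [-0.0039  0.0009 -1.    ] yaw -14.550237520966515 w 0.026921432919983612 20.0001388695091 F [-0.1288 -0.2277 -2.0716]
shift [0.0158 0.0038 0.0391] j [11.4387  6.9896 83.2456  0.0945 89.9741 25.9887]
```

Request:
apply_moves([
  [[0,0,0,0.0158,0.0038,0.01,-1],[0,0,0,0,0,0.014,-1],[0,0,0,0,0,0.015,-1],[0,0,0,0,0,0,-1],[0,0,0,0,0,0,-1],[0,0,0,0,0,0,-1]],
])

```text
t: 6.42
position: [0.5395, 0.1761, 0.2055]
eef_rot: [[0.256, 0.967, -0.0], [0.967, -0.256, -0.0], [-0.0, -0.0, -1.0]]
wrist_force: [0.3, 0.5, -0.8]
gripper_width: 0.0269
finger_force: 20.0
```

```bash
python3 -c "
from h import *
s=grab('side','side3'); t=grab('top','top3')
go(.538,.1800,.125)
r=lambda im,x0,y0,w,h:cv2.resize(im[y0:y0+h,x0:x0+w],(400,300),interpolation=cv2.INTER_CUBIC)
cv2.imwrite('pics/crop5.png',np.hstack([r(s,295,130,80,60),r(t,175,195,80,60)]))"
```

```text
t 6.5167 grasp [0.5402 0.1763 0.1285] tcp [0.5401 0.1763 0.2065] toolz [ 0.0017  0.0002 -1.    ] yaw -14.8348568132912 w 0.027160610041726867 19.999750005081296 F [-0.1944  0.087  -0.5065]
shift [ 0.003  -0.0031  0.0035] j [12.3595  9.4045 84.6274 -0.0081 85.868  27.1949]
```

View pics/crop5.png

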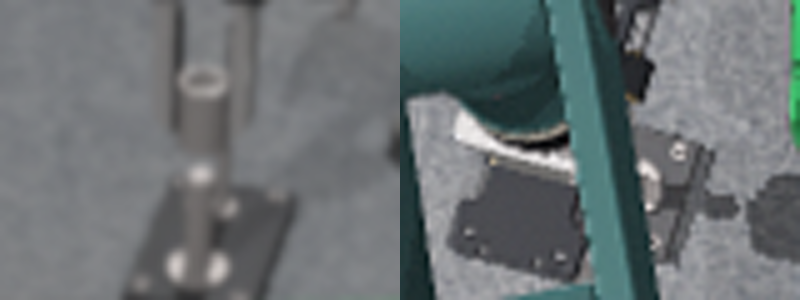

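Side crop: the held sleeve's ring centre is at about px (335.5,146), just above the shaft top at (335,165), nearly in line. The top view is hidden by the arm. I'll measure sleeve against shaft within the side camera.

```bash
python3 - <<'E'
from h import *
s=cv2.imread("pics/side3.png"); g=cv2.cvtColor(s,cv2.COLOR_BGR2GRAY)
for v in range(141,153): print(v,g[v,325:348])
print()
for v in range(153,181,2): print(v,g[v,325:348])
def pr(p):return proj("side",p)
print(plane("side",(335.4,146.0),.142), pr((.538,.18,.078)), pr((.5402,.1763,.142)),pr((.538,.18,.04)))
E
```

```text
141 [123 119 117 111  90  64  79 113 125 126 127 130 130 128 120 106 111 118
 118 112 101 108 124]
142 [122 119 117 111  90  65  85 120 133 132 134 138 136 132 122 107 111 117
 120 114 102 108 120]
143 [122 119 117 111  91  72  99 134 145 140 139 142 145 143 131 113 113 118
 120 116 104 107 118]
144 [122 119 118 111  92  88 119 143 144 133 128 133 143 148 141 124 116 118
 120 117 104 107 119]
145 [122 119 117 110  94 104 135 138 124 115 114 118 127 138 141 128 119 118
 120 115 104 109 119]
146 [122 119 117 110  94 105 136 134 119 114 116 121 128 140 146 128 117 118
 118 112 104 110 120]
147 [122 119 118 109  92  96 124 136 137 137 140 145 153 156 150 124 114 117
 116 108 102 112 122]
148 [122 119 118 110  91  85 107 129 143 149 152 157 162 154 132 109 110 116
 115 106 102 114 124]
149 [123 119 117 109  91  81  96 113 125 130 131 133 134 123 103  94 107 117
 115 106 102 116 126]
150 [123 119 117 109  90  80  93 105 110 112 112 110 106  99  88  89 107 116
 115 105 102 116 127]
151 [123 120 117 109  89  79  93 104 108 108 108 105 101  94  85  88 107 116
 114 105 102 116 126]
152 [123 11
[... 857 characters left out ...]
4
  94  95  97 103 106]
169 [127 122 109  93  85  86  93 104 109 108 105 100  99 103 103 103 106  93
  83  82  83  82  85]
171 [118 106  93  86  84  86  93 104 108 107 104 100 102 107 118 138 145 117
  90  83  80  78  77]
173 [105  92  86  85  86  87  90  99 106 107 102  92  84  85  97 108 102  90
  82  78  76  76  76]
175 [ 96  87  86  86  86  87  91 100 106 106 100  89  72  58  60  71  77  79
  77  76  77  79  80]
177 [ 90  86  86  86  87  87  91 100 106 105  99  86  69  59  67  75  78  77
  77  79  81  84  85]
179 [ 86  85  85  89  98 107 111 109 106 104  98  87  78  76  79  80  79  80
  82  84  86  87  86]
[0.5393 0.1716 0.142 ] [334.3085 164.293 ] [335.7079 145.0031] [334.01   175.7231]
```

Request:
apply_moves([
  [[0,0,0,0.0033,-0.0027,0,-1],[0,0,0,0,0,0,-1],[0,0,0,0,0,0.01,-1],[0,0,0,0,0,0,-1],[0,0,0,0,0,0,-1],[0,0,0,0,0,0,-1]],
])

```text
t: 7.02
position: [0.5378, 0.1803, 0.195]
eef_rot: [[0.255, 0.967, -0.001], [0.967, -0.255, -0.0], [-0.0, -0.001, -1.0]]
wrist_force: [-0.1, 0.0, -0.4]
gripper_width: 0.0271
finger_force: 20.0
```

```bash
python3 - <<'E'
from h import *
s=grab('side','side4'); go(.538,.1800,.105)
g=cv2.cvtColor(s,cv2.COLOR_BGR2GRAY)
z=ctrl.read_state()["position"][2]-.078+.0135
print(proj("side",(.538,.18,z)))
for v in range(145,156): print(v,g[v,325:346])
E
```

```text
t 7.0667 grasp [0.538  0.1803 0.1173] tcp [0.538  0.1803 0.1953] toolz [-0.0002 -0.0001 -1.    ] yaw -14.80847382893548 w 0.027209849471504927 19.99980004504323 F [ 0.3592 -0.7342 -0.1757]
shift [-0.0003  0.0001  0.0123] j [12.8087  9.7769 85.5139 -0.0049 84.7241 27.6176]
[334.7387 147.8213]
145 [120 118 116 102  72  83 122 147 160 161 156 152 146 131 115 112 116 117
 109  97 101]
146 [120 119 116 101  79  99 136 156 169 169 163 159 155 144 123 116 117 118
 110  98 105]
147 [120 118 115 102  93 121 141 140 139 139 137 137 143 145 128 118 118 119
 113 101 107]
148 [120 118 115 104 107 134 138 121 110 111 114 117 128 137 127 118 119 120
 114 103 109]
149 [121 118 114 105 106 130 136 125 113 114 119 121 129 135 123 117 118 120
 115 105 110]
150 [122 119 113 102  94 114 133 133 127 131 135 133 131 129 114 113 118 120
 115 105 111]
151 [120 118 114  99  84  97 116 123 128 137 139 131 120 108  99 109 118 120
 115 105 111]
152 [120 118 114 100  81  91 105 111 117 122 122 115 103  93  93 108 117 118
 112 104 112]
153 [120 118 113  97  81  90 102 107 109 110 108 103  96  88  91 108 117 116
 108 102 113]
154 [119 118 112  95  79  90 102 107 108 108 106 101  94  86  90 108 117 116
 106 103 115]
155 [120 118 112  93  79  90 102 107 108 108 105 101  93  85  89 107 117 115
 108 106 117]
```

Request:
apply_moves([
  [[0,0,0,0,0.0007,0.004,-1],[0,0,0,0,0,0.004,-1],[0,0,0,0,0,0.004,-1],[0,0,0,0,0,0.003,-1],[0,0,0,0,0,0.003,-1],[0,0,0,0,0,0.002,-1],[0,0,0,0,0,0,-1]],
])

```text
t: 7.65
position: [0.5384, 0.1801, 0.1746]
eef_rot: [[0.256, 0.967, -0.001], [0.967, -0.256, -0.0], [-0.001, -0.001, -1.0]]
wrist_force: [0.1, 0.7, -1.3]
gripper_width: 0.0267
finger_force: 20.0
```

```bash
python3 - <<'E'
from h import *
go(.538,.1800,.0425)
E
```

```text
t 7.65 grasp [0.5383 0.1801 0.0966] tcp [0.5384 0.1801 0.1746] toolz [-0.0013 -0.0004 -1.    ] yaw -14.805727969479243 w 0.026680412411680163 19.99980197288096 F [ 0.1371  0.6954 -1.2989]
shift [-0.0001 -0.0002  0.0541] j [12.7772 10.661  86.9222 -0.0061 82.4939 27.5837]
```

Request:
apply_moves([
  [[0,0,0,0,0,0.007,-1],[0,0,0,0,0,0.007,-1],[0,0,0,0,0,0.007,-1],[0,0,0,0,0,0.007,-1],[0,0,0,0,0,0.007,-1],[0,0,0,0,0,0.007,-1],[0,0,0,0,0,0.006,-1],[0,0,0,0,0,0.004,-1],[0,0,0,0,0,0.002,-1],[0,0,0,0,0,0,-1]],
])

```text
t: 8.48
position: [0.5386, 0.1802, 0.1211]
eef_rot: [[0.256, 0.967, -0.001], [0.967, -0.256, -0.0], [-0.0, -0.0, -1.0]]
wrist_force: [-0.2, -0.8, -2.0]
gripper_width: 0.0273
finger_force: 20.0
```

```bash
python3 - <<'E'
from h import *
go(.538,.1800,.0425)
E
```

```text
t 8.4833 grasp [0.5385 0.1801 0.0431] tcp [0.5386 0.1802 0.1211] toolz [-0.0005 -0.0002 -1.    ] yaw -14.80836826943048 w 0.02729392699988355 19.999843994155526 F [-0.1817 -0.7836 -2.0271]
shift [-0.0003 -0.0005  0.0006] j [12.778  13.2577 90.3061 -0.0055 76.4691 27.5877]
```

Request:
apply_moves([
  [[0,0,0,0,0,0.001,-1],[0,0,0,0,0,0,-1],[0,0,0,0,0,0,0.2],[0,0,0,0,0,0,0.2],[0,0,0,0,0,0,0.2],[0,0,0,0,0,0,0.2],[0,0,0,0,0,0,0.2],[0,0,0,0,0,0,0.2]],
])

```text
t: 9.15
position: [0.5387, 0.1802, 0.1205]
eef_rot: [[0.256, 0.967, 0.0], [0.967, -0.256, -0.0], [0.0, 0.0, -1.0]]
wrist_force: [-0.2, -0.5, -0.4]
gripper_width: 0.0561
finger_force: 0.0
```

Request:
apply_moves([
  [[0,0,0,0,0,-0.015,0.2],[0,0,0,0,0,-0.03,0.2],[0,0,0,0,0,-0.03,0.2],[0,0,0,0,0,-0.03,0.2],[0,0,0,0,0,-0.03,0.2],[0,0,0,-0.025,0,0,0.2],[0,0,0,-0.027,0.001,0,0.2],[0,0,0,-0.027,0.001,0,0.2],[0,0,0,-0.027,0.001,0,0.2],[0,0,0,-0.027,0.001,0,0.2]],
])

```text
t: 9.98
position: [0.5081, 0.0496, 0.2556]
eef_rot: [[0.255, 0.967, 0.0], [0.967, -0.255, -0.0], [-0.0, 0.0, -1.0]]
wrist_force: [1.1, -0.8, -0.0]
gripper_width: 0.0568
finger_force: 0.0
```

```bash
python3 - <<'E'
from h import *
go(.6185,-.185,.15)
s=grab('side','side5'); t=grab('top','top5')
r=lambda im,x0,y0,w,h:cv2.resize(im[y0:y0+h,x0:x0+w],(400,300),interpolation=cv2.INTER_CUBIC)
cv2.imwrite('pics/crop6.png',np.hstack([r(s,295,140,80,60),r(t,175,195,80,60)]))
E
```

```text
t 9.9833 grasp [0.5081 0.0496 0.1776] tcp [0.5081 0.0496 0.2556] toolz [ 0.0004 -0.0002 -1.    ] yaw -14.774044336732482 w 0.05675123271442681 0.0 F [ 1.0821 -0.8334 -0.0026]
shift [-0.1987  0.1666  0.0277] j [-0.7877  0.7459 88.3183 -0.0093 90.9107 13.9862]
```

View pics/crop6.png

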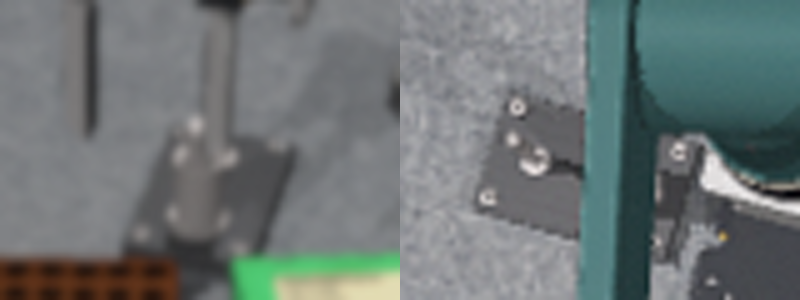

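Side crop: the sleeve sits over the shaft, down on the flange at about px (334,182), with the shaft top protruding at (334,165). Next is the strap.

Request:
apply_moves([
  [[0,0,0,-0.022,0.0185,0,0.2],[0,0,0,-0.022,0.0185,0,0.2],[0,0,0,-0.022,0.0185,0,0.2],[0,0,0,-0.022,0.0185,0,0.2],[0,0,0,-0.022,0.0185,0,0.2],[0,0,0,-0.022,0.0185,0,0.2],[0,0,0,-0.022,0.0185,0,0.2],[0,0,0,-0.022,0.0185,0,0.2],[0,0,0,-0.022,0.0185,0,0.2],[0,0,-5.1,0,0,0,0.2]],
])

```text
t: 10.92
position: [0.6206, -0.1872, 0.2541]
eef_rot: [[0.171, 0.985, 0.0], [0.985, -0.171, -0.002], [-0.002, 0.0, -1.0]]
wrist_force: [-0.1, 0.3, -0.1]
gripper_width: 0.0567
finger_force: 0.0
```

Request:
apply_moves([
  [[0,0,-5.1,0,0,0,0.2],[0,0,-5.1,0,0,0,0.2],[0,0,0,0,0,0,0.2],[0,0,0,0,0,0,0.2]],
])

```text
t: 11.25
position: [0.6193, -0.1827, 0.2552]
eef_rot: [[-0.007, 1.0, -0.0], [1.0, 0.007, 0.0], [0.0, -0.0, -1.0]]
wrist_force: [0.7, -0.6, 0.2]
gripper_width: 0.0565
finger_force: 0.0
```

```bash
python3 - <<'E'
from h import *
go(.618,-.1848,.08)
s=grab('side','side6')
for p in ((.618,-.1848,.046),(.618,-.1848,.08)): print(proj("side",p))
r=lambda im,x0,y0,w,h:cv2.resize(im[y0:y0+h,x0:x0+w],(400,300),interpolation=cv2.INTER_CUBIC)
cv2.imwrite('pics/crop7.png',np.hstack([r(s,340,245,80,60)]))
E
```

```text
t 11.25 grasp [ 0.6193 -0.1827  0.1772] tcp [ 0.6193 -0.1827  0.2552] toolz [-0.0001  0.0004 -1.    ] yaw 0.4030341080015459 w 0.05646296955860587 0.0 F [ 0.7431 -0.6192  0.2287]
shift [-0.0022 -0.0014  0.0972] j [-21.471   17.9572  68.6664   0.0187  93.3885 -21.8729]
[373.2895 267.2978]
[374.2559 256.5356]
```

Request:
apply_moves([
  [[0,0,0,-0.0022,-0.0014,0.02,0.2],[0,0,0,0,0,0.025,0.2],[0,0,0,0,0,0.025,0.2],[0,0,0,0,0,0.025,0.2],[0,0,0,0,0,0.02,0.2],[0,0,0,0,0,0.015,0.2],[0,0,0,0,0,0.007,0.2],[0,0,0,0,0,0,0.2],[0,0,0,0,0,0,0.2]],
])

```text
t: 12.05
position: [0.6178, -0.1854, 0.1189]
eef_rot: [[-0.008, 1.0, 0.0], [1.0, 0.008, -0.0], [-0.0, 0.0, -1.0]]
wrist_force: [-0.1, -0.4, 0.4]
gripper_width: 0.0564
finger_force: 0.0
```

```bash
python3 - <<'E'
from h import *
go(.618,-.1848,.034)
E
```

```text
t 12.05 grasp [ 0.6179 -0.1854  0.0409] tcp [ 0.6178 -0.1854  0.1189] toolz [ 0.0004 -0.0001 -1.    ] yaw 0.47486587346101705 w 0.0564376225200473 0.0 F [-0.0916 -0.3989  0.437 ]
shift [0.0006 0.0001 0.0069] j [-21.7394  22.451   78.6728   0.0011  78.8502 -22.2145]
```

Request:
apply_moves([
  [[0,0,0,0.0005,0,0.007,0.2],[0,0,0,0,0,0,0.2],[0,0,0,0,0,0,-1],[0,0,0,0,0,0,-1],[0,0,0,0,0,0,-1],[0,0,0,0,0,0,-1],[0,0,0,0,0,0,-1],[0,0,0,0,0,0,-1],[0,0,0,0,0,0,-1],[0,0,0,0,0,0,-1]],
], squeeze=40)

```text
t: 12.88
position: [0.6177, -0.1851, 0.1115]
eef_rot: [[-0.009, 1.0, 0.0], [1.0, 0.009, -0.0], [-0.0, 0.0, -1.0]]
wrist_force: [0.3, -0.8, 0.7]
gripper_width: 0.0135
finger_force: 40.0
```

Request:
apply_moves([
  [[0,0,0,0,0,0,-1],[0,0,0,0,0,0,-1],[0,0,0,0,0,-0.015,-1],[0,0,0,0,0,-0.025,-1],[0,0,0,0,0,-0.025,-1],[0,0,0,0,0,-0.025,-1],[0,0,0,0,0,-0.025,-1],[0,0,0,0,0,-0.015,-1],[0,0,0,0,0,0,-1]],
])

```text
t: 13.63
position: [0.6187, -0.1855, 0.2456]
eef_rot: [[-0.009, 1.0, 0.006], [1.0, 0.009, -0.003], [-0.003, 0.006, -1.0]]
wrist_force: [0.3, -0.9, -2.4]
gripper_width: 0.0139
finger_force: 39.9
```

```bash
python3 - <<'E'
from h import *
go(.538,.18,.034)
go(*(.5458,.209,.16))
s=grab('side','side7')
r=lambda im,x0,y0,w,h:cv2.resize(im[y0:y0+h,x0:x0+w],(400,300),interpolation=cv2.INTER_CUBIC)
cv2.imwrite('pics/crop7.png',r(s,310,180,120,90))
E
```

```text
t 13.6333 grasp [ 0.6192 -0.1857  0.1676] tcp [ 0.6187 -0.1855  0.2456] toolz [ 0.0064 -0.0027 -1.    ] yaw 0.5014638848092815 w 0.013883944533179307 39.9496865272522 F [ 0.3192 -0.8774 -2.3653]
shift [ 0.3668 -0.0788  0.1321] j [-21.7181  17.9297  69.7902  -0.0077  91.8815 -22.2194]
t 13.6333 grasp [ 0.6192 -0.1857  0.1676] tcp [ 0.6187 -0.1855  0.2456] toolz [ 0.0064 -0.0027 -1.    ] yaw 0.5014638848092815 w 0.013883944533179307 39.9496865272522 F [ 0.3192 -0.8774 -2.3653]
shift [ 0.3954 -0.0699  0.0061] j [-21.7181  17.9297  69.7902  -0.0077  91.8815 -22.2194]
```

View pics/crop7.png

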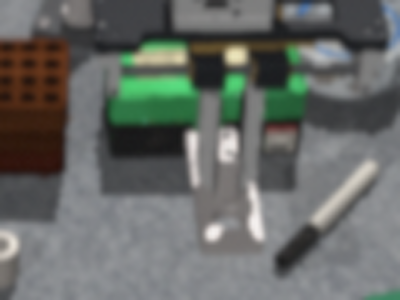

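The side crop shows the strap held level by its rib at about px (377,240), off the table and in front of the case.

```bash
python3 - <<'E'
from h import *
t=cv2.imread("pics/top0.png")
for b in blobs(t,(245,165,290,235),(40,80,60),(80,255,255),100)[:2]: print(b[1],plane("top",b[2],.063))
for b in blobs(t,(250,230,292,290),(0,80,20),(20,255,200),100)[:2]: print(b[1],plane("top",b[2],.071))
E
```

```text
[252 174  28  53] [0.6241 0.0463 0.063 ]
[254 234  34  50] [0.4528 0.0274 0.071 ]
```

Request:
apply_moves([
  [[0,0,0,0.012,0,0,-1],[0,0,0,0.024,0,0,-1],[0,0,0,0.024,0,0,-1],[0,0,0,0.024,0,0,-1],[0,0,0,0.024,0,0,-1],[0,0,0,0.024,0,0,-1],[0,0,0,0.024,0,0,-1],[0,0,0,0.024,0,0,-1],[0,0,0,0.024,0,0,-1],[0,0,0,0.024,0,0,-1]],
])

```text
t: 14.52
position: [0.614, 0.045, 0.2379]
eef_rot: [[-0.009, 1.0, -0.006], [1.0, 0.009, 0.001], [0.001, -0.006, -1.0]]
wrist_force: [-0.0, -0.8, -2.4]
gripper_width: 0.0137
finger_force: 39.9
```

Request:
apply_moves([
  [[0,0,5.1,0,0,0,-1],[0,0,5.1,0,0,0,-1],[0,0,5.1,0,0,0,-1],[0,0,0,0,0,0,-1],[0,0,0,0,0,0,-1]],
])

```text
t: 14.93
position: [0.6145, 0.0436, 0.2388]
eef_rot: [[0.253, 0.968, -0.005], [0.968, -0.253, 0.0], [-0.001, -0.005, -1.0]]
wrist_force: [-0.6, -0.1, -3.3]
gripper_width: 0.0137
finger_force: 39.9
```

```bash
python3 - <<'E'
from h import *
go(.5458,.209,.14)
E
```

```text
t 14.9333 grasp [0.6141 0.0437 0.1608] tcp [0.6145 0.0436 0.2388] toolz [-0.0047  0.0003 -1.    ] yaw -14.639653564505151 w 0.01374690087743942 39.9497526884079 F [-0.5999 -0.0522 -3.2825]
shift [ 0.1427 -0.1078  0.0212] j [-1.2146 14.6625 74.6541  0.0122 90.9527 13.4251]
```

Request:
apply_moves([
  [[0,0,0,0.01,-0.007,0,-1],[0,0,0,0.019,-0.0145,0,-1],[0,0,0,0.019,-0.0145,0,-1],[0,0,0,0.019,-0.0145,0,-1],[0,0,0,0.019,-0.0145,0,-1],[0,0,0,0.019,-0.0145,0,-1],[0,0,0,0.019,-0.0145,0,-1],[0,0,0,0.019,-0.0138,0,-1],[0,0,0,0,0,0,-1],[0,0,0,0,0,0,-1]],
])

```text
t: 15.77
position: [0.5467, 0.2103, 0.2411]
eef_rot: [[0.252, 0.968, -0.001], [0.968, -0.252, -0.0], [-0.0, -0.001, -1.0]]
wrist_force: [-0.2, -0.1, -3.4]
gripper_width: 0.014
finger_force: 39.9
```

```bash
python3 - <<'E'
from h import *
go(.5458,.209,.13)
E
```

```text
t 15.7667 grasp [0.5467 0.2103 0.1631] tcp [0.5467 0.2103 0.2411] toolz [-0.0009 -0.0001 -1.    ] yaw -14.588045311230491 w 0.013959953682012948 39.94956851005554 F [-0.2308 -0.0798 -3.4444]
shift [-0.0015 -0.0005  0.0331] j [15.4925 10.6754 79.1663  0.0064 90.2077 30.0805]
```

Request:
apply_moves([
  [[0,0,0.2,-0.0015,-0.0005,0,-1],[0,0,0,0,0,0.01,-1],[0,0,0,0,0,0.01,-1],[0,0,0,0,0,0.01,-1],[0,0,0,0,0,0.003,-1],[0,0,0,0,0,0,-1],[0,0,0,0,0,0,-1],[0,0,0,0,0,0,-1],[0,0,0,0,0,0,-1]],
])

```text
t: 16.52
position: [0.5474, 0.2074, 0.2092]
eef_rot: [[0.259, 0.966, 0.001], [0.966, -0.259, 0.0], [0.001, 0.001, -1.0]]
wrist_force: [0.6, -0.6, -3.1]
gripper_width: 0.0136
finger_force: 39.9
```

```bash
python3 - <<'E'
from h import *
s=grab('side','side8'); t=grab('top','top8'); go(.5458,.209,.1245)
z=ctrl.read_state()["position"][2]-.078-.0335
print("underside",z)
R=np.array([[.2549,.967,0],[.967,-.2549,0],[0,0,-1]])  # columns x,y,z tool
big=cv2.resize(s[125:191,300:388],(800,600),interpolation=cv2.INTER_CUBIC)
k=800/88; 
# expected marks if ideal: strap bottom corners, big-hole upper rim centre (red); shaft/pin tops (green)
def m(p,c):
    q=proj("side",p); cv2.drawMarker(big,tuple(int(a) for a in ((q[0]-300+.5)*k,(q[1]-125+.5)*k)),c,cv2.MARKER_CROSS,14,1); return q
c=np.array([.5458,.209,0]); x=np.array([.2549,.967,0]); y=np.array([.967,-.2549,0])
for a in(-.055,.055):
  for b in(-.02,.02): print("corner",a,b,m(c+a*x+b*y+[0,0,z+.01],(0,0,255)))
print("bighole",m(c-.03*x+[0,0,z+.01],(0,0,255)))
m(c-.03*x+[0,0,.078],(0,255,0)); m(c+.03*x+[0,0,.078],(0,255,0))
cv2.imwrite('pics/crop8.png',big)
E
```

```text
t 16.6167 grasp [0.5474 0.2075 0.1311] tcp [0.5473 0.2075 0.2091] toolz [ 0.0013  0.0003 -1.    ] yaw -15.00243780059642 w 0.013249891236936581 39.9496865272522 F [-0.3939 -0.1741 -2.7421]
shift [ 0.0011 -0.002   0.0066] j [15.2114 11.4663 81.922  -0.0048 86.5355 30.2141]
underside 0.09764067878120938
corner -0.055 -0.02 [325.1066 159.1956]
corner -0.055 0.02 [339.8303 161.3875]
corner 0.055 -0.02 [334.5607 137.4401]
corner 0.055 0.02 [348.6235 139.4359]
bighole [334.6051 155.1332]
```

View pics/crop8.png

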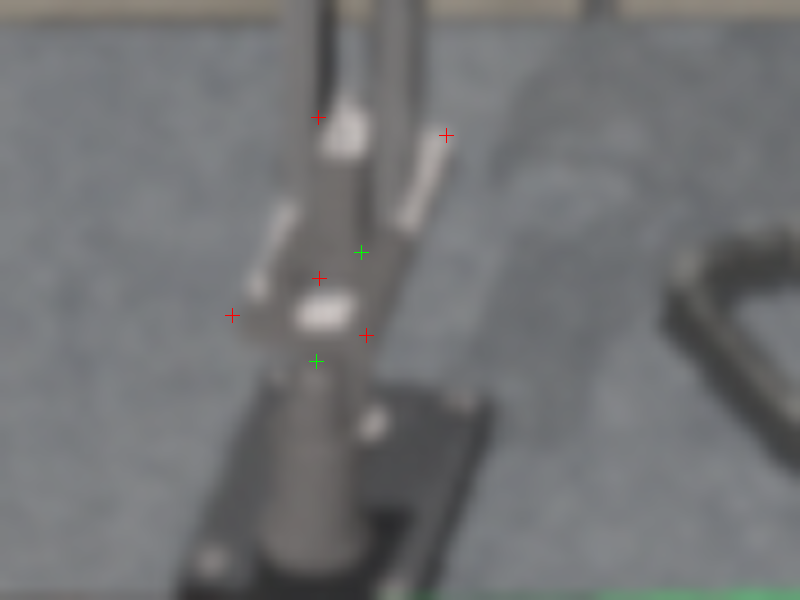

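The last picture is a side view. The strap hangs level over the fixture with its far right corner at about px (348.5,139.5) and its near right corner at about (340,161.5), on the predicted marks. The shaft top is below the big hole at (334.5,164.5), and there is no contact. I'll make a small final correction and lower to about 1 cm.

Request:
apply_moves([
  [[0,0,-0.2,0.0008,-0.0018,0,-1],[0,0,0,0,0,0.003,-1],[0,0,0,0,0,0.003,-1],[0,0,0,0,0,0.003,-1],[0,0,0,0,0,0,-1],[0,0,0,0,0,0,-1],[0,0,0,0,0,0,-1],[0,0,0,0,0,0,-1],[0,0,0,0,0,0,-1],[0,0,0,0,0,0,-1]],
])

```text
t: 17.45
position: [0.5456, 0.2086, 0.1996]
eef_rot: [[0.256, 0.967, 0.0], [0.967, -0.256, 0.0], [0.0, 0.0, -1.0]]
wrist_force: [-1.1, 0.0, -3.6]
gripper_width: 0.0135
finger_force: 39.9
```

```bash
python3 - <<'E'
from h import *
go(.546,.2091,.1215)
s=grab('side','side9'); g=cv2.cvtColor(s,cv2.COLOR_BGR2GRAY)
st=ctrl.read_state(); R=st["eef_rot"]; z=st["position"][2]-.1115
c=np.r_[(st["position"]+.078*R[:,2])[:2],0]; x=R[:,0]*[1,1,0]; y=R[:,1]*[1,1,0]
for a in(-.03,0.03,.05):
  for b in(-.02,.02):
    q=proj("side",c+a*x+b*y+[0,0,z+.01]); v=int(round(q[1])); u=int(round(q[0])); print(a,b,q,"cols from",u-5,g[v,u-5:u+6])
q=proj("side",c-.055*x+[0,0,z+.01]); u=int(round(q[0])); q2=proj("side",c-.055*x+[0,0,z]); print("near end top/bot",q,q2,"rows from",int(q[1])-5,g[int(q[1])-5:int(q[1])+12,u])
q=proj("side",c-.016*x+[0,0,z+.046]);print("rib near top",q); u,v=int(round(q[0])),int(round(q[1])); print(v-6,u-5); print(g[v-6:v+6,u-5:u+6])
E
```

```text
t 17.45 grasp [0.5456 0.2086 0.1216] tcp [0.5456 0.2086 0.1996] toolz [ 0.0003  0.     -1.    ] yaw -14.805722901599921 w 0.01353125612019338 39.949711561203 F [-1.0854  0.0258 -3.6434]
shift [0.0006 0.0003 0.0001] j [15.3676 11.6696 82.7906 -0.0049 85.5204 30.1737]
-0.03 -0.02 [327.2059 157.1154] cols from 322 [120 121 122 125 137 158 163 135 107  98  97]
-0.03 0.02 [341.7168 159.2708] cols from 337 [112 105 104 105 101  98 106 119 124 125 126]
0.03 -0.02 [332.359  145.2191] cols from 327 [122 124 133 138 128 120 120 124 125 127 129]
0.03 0.02 [346.5125 147.2676] cols from 342 [118 118 128 151 151 129 116 121 124 124 122]
0.05 -0.02 [334.0175 141.3902] cols from 329 [123 122 120 117 106 104 135 166 183 183 157]
0.05 0.02 [348.0558 143.4047] cols from 343 [115 116 143 164 161 142 125 118 117 113 109]
near end top/bot [332.293  163.3609] [332.2202 166.4662] rows from 158 [ 93 101 120 136 140 131 117 109 106 100 100 105 107 105 104 106 108]
rib near top [335.9415 144.0333]
138 331
[[118 116 103  74  84 124 139 130 115 107 113]
 [119 116 103  78  97 140 153 142 125 113 114]
 [118 116 104  87 114 158 174 167 145 121 115]
 [120 117 106 104 135 166 183 183 157 125 115]
 [122 118 111 122 151 163 176 184 157 124 116]
 [126 119 117 132 155 158 171 176 146 120 117]
 [128 120 121 131 143 149 158 154 126 113 117]
 [128 120 120 124 125 127 129 121 104 108 117]
 [128 119 117 117 115 112 111 102  93 107 117]
 [126 118 113 112 112 110 108  98  91 106 117]
 [125 118 111 111 110 110 107  97  90 106 117]
 [131 121 112 110 110 110 107  97  90 105 117]]
```

Request:
apply_moves([
  [[0,0,0,0.001,0.0003,0,-1],[0,0,0,0,0,0,-1],[0,0,0,0,0,0,-1],[0,0,0,0,0,0,-1],[0,0,0,0,0,0,-1],[0,0,0,0,0,0,-1],[0,0,0,0,0,0,-1]],
])

```text
t: 18.08
position: [0.546, 0.2095, 0.1994]
eef_rot: [[0.256, 0.967, -0.0], [0.967, -0.256, -0.0], [-0.0, 0.0, -1.0]]
wrist_force: [1.4, 0.1, -3.7]
gripper_width: 0.0136
finger_force: 39.9
```

```bash
python3 - <<'E'
from h import *
go(.546,.2091,.1215)
print(ctrl.hand_in())
E
```

```text
t 18.0833 grasp [0.546  0.2095 0.1214] tcp [0.546  0.2095 0.1994] toolz [-0.     -0.0001 -1.    ] yaw -14.804756571908671 w 0.013582784282328654 39.949647188186646 F [ 1.4384  0.1358 -3.6989]
shift [-0.0004  0.0001 -0.0001] j [15.4371 11.7785 82.6845 -0.0055 85.539  30.2422]
the job is handed in; nothing more can be done
None
```

The sleeve is down on the flange and released, the strap is held level about 1 cm above the shaft and pin with its holes over them by my measurements, and the job was handed in at 18 s of robot time; no verdict came back.

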